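Refit the gas heater's control knob and hold the valve open for a leak test

TASK

The workshop gas heater has been serviced and its control knob is still lying on the bench. Fold the heater's control flap all the way down, push the knob fully home onto the D-shaped valve stem behind it (pointer on the side of the stem's flat), then press the knob in as far as the sprung stem goes and keep it pressed so the joints can be leak-tested: finish while still holding it in. Leave the tools, tap, tape and can lying round the heater where they are.

Things in the scene. Friction and masses are not known exactly. Their poses are not given: they have to be found in the camera images.
- heater: Grey gas heater, 280 mm wide, 245 deep, 295 high (top handle to 327), fixed to the bench. Origin on the table under the middle of the flap's hinge. Axes: x level from front to back, y level to the left seen from its front, z up. Side cheeks at y = +-140 mm, up to 186 mm high. Burner case behind x = 140 mm, leaning away above 165 mm. Deck behind the flap slopes up to the back at 30 degrees.
- flap_hinge (a point): Middle of the hinge line along the lower edge of the control flap, 85 mm above the table; fixed, axes as the heater's.
- flap_edge (a point): Middle of the flap's free edge, rolled, 10 mm thick, 130 mm from the hinge line; flap 250 mm wide, 4 mm thick. z from hinge to edge, x out of the flap's inner face (towards the deck when shut). Shut, it leans back 45 degrees: the edge is 177 mm above the table, 92 mm behind the hinge, with a 40 mm gap to the burner case behind, where a fingertip can go down and hook the edge forwards.
- flap (a joint): Opening angle of the flap, rad: 0 shut (leaning back 45 degrees), 0.79 upright, 2.3 fully down at its stop, about level and sticking out to the front 85 mm above the table. No latch. Stiff hinge: it stays where it is left near the upright and sinks slowly under its weight once about 45 degrees past it.
- stem_tip (a point): Centre of the end of the brass valve stem, a rod of 16 mm diameter with one flat 2 mm from its axis, pale end chamfered by 1 mm, sticking 24 mm squarely out of the deck. With the stem out it is 64 mm behind, 30 mm right of (-y) and 11 mm above the hinge's middle. z outwards along the stem (30 degrees from upright, towards the front), x from the axis square to the flat, on the flat's side.
- valve (a joint): Turned angle of the stem about its axis, rad; 0 = its flat faces straight up the deck to the back, growing anticlockwise looking down on the stem's end. Very stiff (0.8 N m): turn the knob to suit it.
- stem (a joint): How far the stem is pushed in, m: 0 out, 0.006 fully in (stop). Sprung: 5 N starts it, 11 N holds it fully in; it comes back out when let go.
- knob_mid (a point): Centre, half-way up, of the loose bare-metal control knob, 39 mm high, about 60 g, standing bore down on the table. Round skirt 46 mm across, 15 mm high; on it a grip bar 14 mm wide, 43 long, 24 high, pointed at one end, black line on top towards the point. z up through the knob, x along the bar to the point. Grip the bar's flat sides (+y, -y), fingertips just above the skirt.
- knob_seat (a point): Centre of the closed end of the knob's bore, on its axis 13 mm above the underside; axes as knob_mid. The bore opens below: D-shaped, 17.5 mm diameter, 13 mm deep, flat 2.7 mm from the axis on the pointer's (+x) side, starting 4 mm inside; mouth chamfered by 2 mm. Fully home, this point meets stem_tip and the underside is 11 mm off the deck (5 mm when pressed in).
- leak_spray: Aerosol can with yellow cap, 67 mm diameter, 225 mm high, standing to the right of the heater; origin under its middle. Bystander.
- tape_measure: Yellow tape measure, 36x86x62 mm, on the table at the right front; origin under its middle. Bystander.
- screwdriver: Screwdriver with red handle, 180 mm long, 25 mm thick, lying in front of the heater; origin under its middle. Bystander.
- brass_tap: Loose brass tap, 36x57x60 mm, to the left of the heater; origin under its middle. Bystander.
- masking_tape: Roll of masking tape, 96 mm across, 25 mm high, lying flat at the front of the table; origin under its middle. Bystander.

How it is judged:
On the way, in this order (a step that is already met when the one before it is completed fails the run):
1. the control flap is folded all the way down (value of joint flap above 2.05 rad), for 0.2 s.
2. the knob is fully home on the stem (distance between knob_seat and stem_tip below 0.003 m and angle between the z axis of knob_mid and the z axis of stem_tip, either way round below 0.12 rad and angle between the x axis of knob_mid and the x axis of stem_tip, either way round below 0.35 rad), for 0.2 s.
At the end, for the whole second after the job is handed in: For the last second: flap down (over 2.05 of 2.3 rad); knob fully home (bore end within 3 mm of the stem's tip, axes within 0.12 rad, pointer within 0.35 rad of the flat); fingers on the knob (over 4 N) hold the sprung stem in by over 4.5 of its 6 mm (all of step 2 and value of joint flap above 2.05 rad and value of joint stem above 0.0045 m and contact force between the fingers and knob above 4 N); the arm keeps its last pose, push and grip.
It fails at once if a bystander is pushed more than 40 mm from its place (distance of any of leak_spray, tape_measure, screwdriver, brass_tap, masking_tape from where it was at the start of the episode above 0.04 m).
It also fails if it takes over 64 s, if anything falls off the work surface, if the arm or the gripper's body presses on something with over 40 N, if the wrist force passes 120 N, or if a joint passes its speed limit or range.

ROBOT

A 7-joint arm with a two-finger parallel gripper is mounted at the origin on a cart in front of the work surface, level with it; the furniture and walls round the work are solid. World frame = base frame: x ahead of the robot, y to its left, z up, the work surface at z = 0. Lengths are in m, angles in rad, forces in N, time in s.
With the tool pointing down it reaches from about 0.4 to 0.85 m from the base axis. Payload 4.4 kg.
Tool frame: the origin (TCP) lies midway between the tips of the shut fingers; the grasp point (between the pads) lies 19 mm behind it (manip.grasp_offset is the distance from the TCP to the grasp point, in m); z points along the fingers, y is the line along which they close (so a half turn about z gives the same grasp; the last joint's range is limited). The gripper opens to 94 mm and grips with 3 to 60 N. Pads are 16 mm wide; open, the fingers measure 119 mm over their backs; the gripper's body (75 mm by 177 mm) begins 78 mm behind the grasp point.
Start: joints at [1.201, 0.628, 0.038, 1.517, -0.027, 0.996, -0.02], TCP at [0.194, -0.62, 0.205] pointing down, gripper open.
Joint ranges: [-3.06, 3.06], [-0.37, 2.12], [-1.25, 1.32], [0.18, 2.47], [-1.1, 4.24], [0.23, 1.98], [-2.94, 2.94]. Speed limits (rad/s): [2.57, 2.57, 3.14, 3.14, 3.14, 3.14, 3.14].

INTERFACE

Orientations are given as a rotation vector (axis times angle).
In Python, from cell import manip gives the robot as it stands.
- The arm moves only by the tool step_arm, never from a script. Its argument "commands" is a list of rows, each a list of 4 numbers: the shift along the tool's x, y, z in mm, then the turn about the tool's z in rad. In form: [[x, y, z, roll], ...]. A call has 1 to 12 rows; each row shifts and turns the commanded pose from where the row before left it, along the tool's axes as they then stand; what a row does not reach is not made up. A row lasts 1/10 s, in which the tool goes at most 50 mm and 8.59 degrees, less where a joint would pass 70% of its speed; a pose out of reach is approached as far as the arm can. A call is refused whole if a number of a shift passes 50 or a number of a turn 0.15, either way. A call with a gripper value outside its range is refused whole. "grip" is the closure, from 0 (fully open) to 1 (shut), set as the call begins (left out, the last holds). The fingers move at their own pace and stop on an object; the grip force is fixed at half the most. Time passes only in rows, so rows that do not move let the fingers close. It gives the time, the measured TCP pose, the force, the opening and the grip force at its end, in the units of the state.
- manip.read_state(): the state, without advancing time (a new reading comes with each control period).
- manip.grab_frame(name): name is "scene" or "side" or "wrist"; returns the picture (480x640x3 uint8, red, green, blue); there is no depth.
- manip.calibration(name): a dict with "fov_y" (degrees; the focal length in pixels is half the picture's height over the tangent of half this angle, whatever the lens; pixels are square), "cx", "cy" (the principal point, pixels), "distortion" ([k1, k2, p1, p2, k3] as OpenCV has them; the pictures are not rectified), "camera_from_world" (4x4, takes a point from world to camera coordinates); the wrist camera has in their place "mount" (4x4, takes a point from camera to tool coordinates, whose origin is the TCP and whose axes are the flange's). Camera axes: x right, y down, z forward; pixel columns grow to the right and rows downward; lengths in m; the calibration is good to about 2 mm. A picture is of the moment at which its call begins: read the wrist's pose just before it. calibration takes no time and is no camera call.
- manip.job_done(): hands the job in; it is judged then, once.
The state is a dict: "time_s": time; "q": joint angles; "qd": joint speeds; "effort": joint torques, N m; "ee_pos": TCP position; "ee_rot": TCP orientation; "ft_force": force on the tool from outside, world axes, zero at the start; "moment": the same for the moment, N m; "gripper_width": finger opening in m; "gripper_force": force on a finger pad.
Only numpy, scipy, OpenCV 4.12 (cv2) and the standard library are available. Lean on these libraries where they do the work, as an engineer would, in place of code of your own. Each camera call takes 0.05 s, during which the arm holds its last target. There are 200 camera calls.

## Working session

There is one attempt and no reset: what is moved stays moved. The work goes in short steps, Python scripts to look and compute and a tool call to move; the robot and the scene stay as the last step left them, time stands still between calls to the robot, and variables do not carry over. Pictures are saved under pics/ and viewed, at most 10 in all, crops included, and the job is handed in when it is done.

Besides the shell and the picture viewer there is one more tool, called by a JSON object that holds its "fn" and its "kwargs", one argument or row to a line. step_arm: Moves the arm, as the interface text tells. Its arguments: {"type":"object","properties":{"commands":{"type":"array"},"grip":{"type":"number"}},"required":["commands"]}

```bash
mkdir -p pics; ls; cat > h.py <<'E'
import numpy as np,cv2
from scipy.spatial.transform import Rotation as R
from cell import manip
def K(n):
    c=manip.calibration(n);f=240/np.tan(np.radians(c["fov_y"])/2)
    return np.array([[f,0,c["cx"]],[0,f,c["cy"]],[0,0,1]]),np.array(c["distortion"],float),c
def tool():
    s=manip.read_state();T=np.eye(4);T[:3,:3]=R.from_rotvec(s["ee_rot"]).as_matrix();T[:3,3]=s["ee_pos"];return T
def wfc(n,T=None):
    c=manip.calibration(n)
    if n=="wrist": return (tool() if T is None else T)@np.array(c["mount"])
    return np.linalg.inv(np.array(c["camera_from_world"]))
def rays(n,px,T=None):
    k,d,c=K(n);W=wfc(n,T)
    u=cv2.undistortPoints(np.array(px,float).reshape(-1,1,2),k,d).reshape(-1,2)
    v=np.c_[u,np.ones(len(u))]@W[:3,:3].T
    return W[:3,3],v/np.linalg.norm(v,axis=1)[:,None]
def onz(n,px,z,T=None):
    o,v=rays(n,px,T);return o+v*((z-o[2])/v[:,2])[:,None]
def proj(n,P,T=None):
    k,d,c=K(n);C=np.linalg.inv(wfc(n,T))
    return cv2.projectPoints(np.array(P,float).reshape(-1,1,3),cv2.Rodrigues(C[:3,:3])[0],C[:3,3],k,d)[0].reshape(-1,2)
def tri(obs):
    A=np.zeros((3,3));b=np.zeros(3)
    for o,v in obs:
        M=np.eye(3)-np.outer(v,v);A+=M;b+=M@o
    return np.linalg.solve(A,b)
def shot(n,f):
    im=manip.grab_frame(n);cv2.imwrite(f"pics/{f}.png",im[:,:,::-1]);return im
E
python3 - <<'E'
from h import *
shot("scene","scene0");shot("side","side0")
for n in("scene","side"):
    print(n,np.round(wfc(n),3).tolist(),K(n)[0][0,0])
print(np.round(np.array(manip.calibration("wrist")["mount"]),3),K("wrist")[0][0,0],manip.grasp_offset)
print(manip.read_state())
E
```

```text
pics
scene [[-0.457, -0.553, 0.697, -0.41], [-0.89, 0.291, -0.352, 0.44], [-0.008, -0.781, -0.625, 0.983], [0.0, 0.0, 0.0, 1.0]] 616.1567662430393
side [[-0.963, -0.173, 0.207, 0.26], [-0.268, 0.551, -0.79, 0.957], [0.023, -0.817, -0.577, 0.843], [0.0, 0.0, 0.0, 1.0]] 475.2030190058447
[[ 0.    -0.962 -0.275  0.08 ]
 [ 1.     0.001 -0.001  0.   ]
 [ 0.002 -0.275  0.962 -0.18 ]
 [ 0.     0.     0.     1.   ]] 362.2893731820848 0.0188
{'time_s': 0.1, 'q': array([ 1.20122651,  0.62920551,  0.03844109,  1.51822559, -0.02697603,
        0.99629162, -0.02001826]), 'qd': array([-6.53083452e-05, -2.67335375e-03,  5.05130940e-04, -2.28334546e-03,
        2.14803611e-04, -6.01364798e-04,  3.45539782e-05]), 'effort': array([ 2.89232630e-03, -5.50792623e+01,  1.14724025e+00, -1.87115371e+01,
       -5.21928957e-02,  1.92312640e-02,  2.85014448e-05]), 'ee_pos': array([ 0.19428231, -0.61968807,  0.20469076]), 'ee_rot': array([-3.10385530e+00, -4.75085627e-01,  4.30162985e-04]), 'ft_force': array([-0.07934172, -0.34855186, -0.78385954]), 'moment': array([ 0.00949778, -0.03513441, -0.00128397]), 'gripper_force': 0.0, 'gripper_width': 0.09413274273830585}
```

View pics/scene0.png

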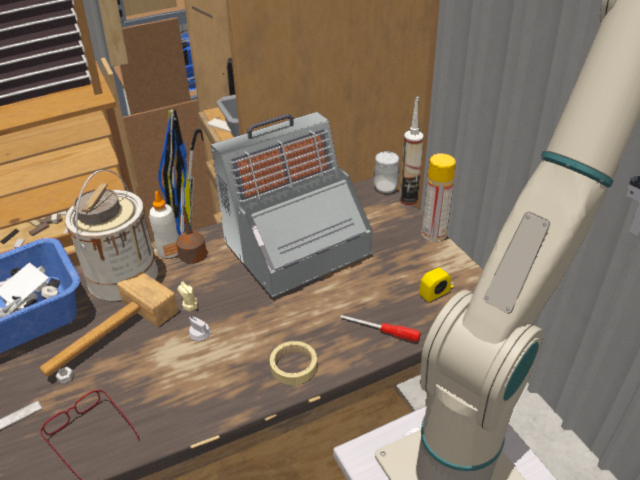

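View pics/side0.png

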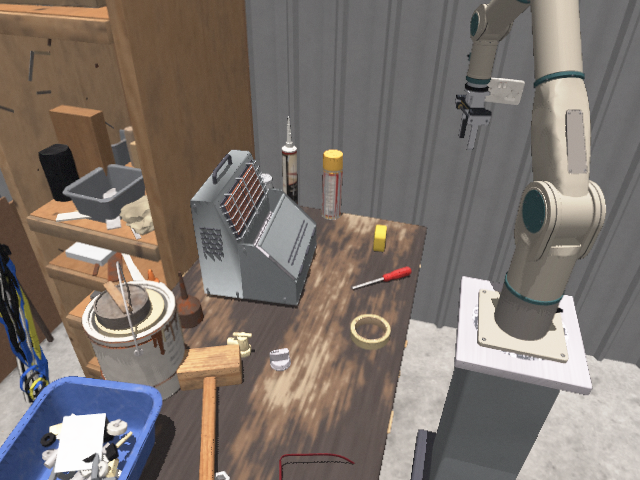

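Both views show the heater with its flap shut. The knob is at about scene (199,328) / side (280,358), and the brass tap is just behind it at scene (187,296). Next I'll enlarge the heater and knob in both views.

```bash
python3 - <<'E'
import cv2,numpy as np
a=cv2.imread("pics/scene0.png");b=cv2.imread("pics/side0.png")
c=np.zeros((600,800,3),np.uint8)
c[:480,:480]=cv2.resize(a[150:310,220:380],(480,480),interpolation=cv2.INTER_CUBIC)
c[:480,490:790]=cv2.resize(b[140:300,190:330],(420,480),interpolation=cv2.INTER_CUBIC)[:,:300] if 0 else cv2.resize(b[180:340,190:330],(420,480))[:,:300]*0
x=cv2.resize(b[145:305,190:320],(390,480),interpolation=cv2.INTER_CUBIC)
c=np.hstack([c[:480,:400*0+480],x[:, :320*0+390]])[:,:]
c=cv2.copyMakeBorder(c,0,0,0,0,0) 
c=cv2.resize(c,(800,int(480*800/870)))
cv2.imwrite("pics/z.png",c);print(c.shape,800/870*3)
k=np.hstack([cv2.resize(a[305:350,175:225],(400,360),interpolation=cv2.INTER_CUBIC),cv2.resize(b[335:380,255:305],(400,360),interpolation=cv2.INTER_CUBIC)])
cv2.imwrite("pics/k.png",k)
E
```

```text
(441, 800, 3) 2.7586206896551726
```

View pics/z.png

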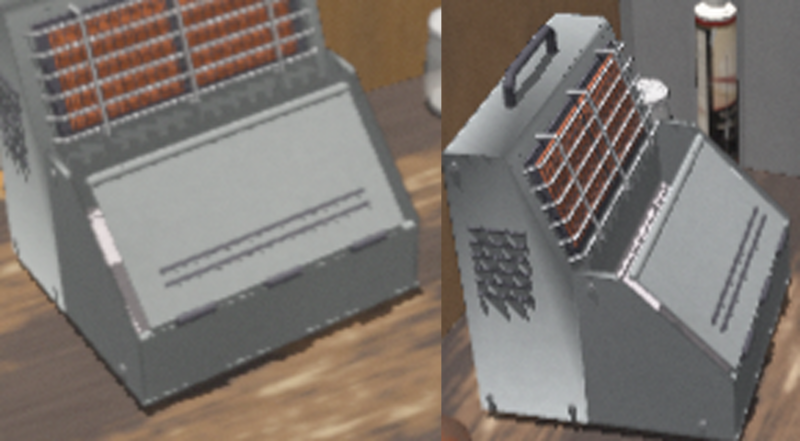

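View pics/k.png

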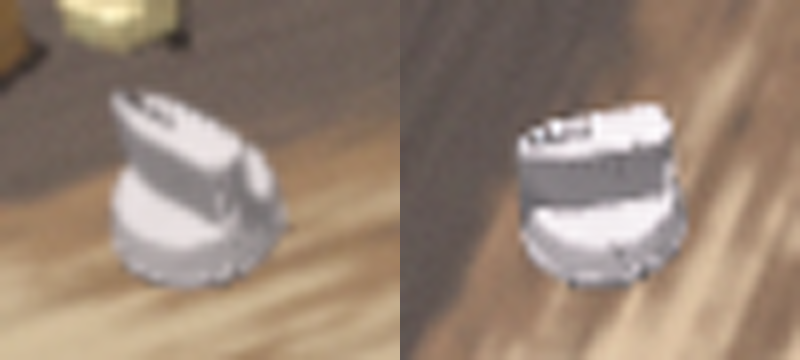

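The left panel shows flap edge corners at scene (253,215) and (347,180), and hinge ends at about (274,269) and (370,231). In the knob crop the bar's pointed end, with the black line, is to the upper left in scene (189,317); it is to the left in side.

```bash
python3 - <<'E'
from h import *
S=2.7586
sc=lambda p:(np.array(p,float)/S+[220,150]);sd=lambda p:((np.array(p,float)-[441.4,0])/S+[190,145])
pts={"edgeL":((92,180),(625,275),.180),"edgeR":((350,83),(700,138),.180),"hingeL":((150,328),(735,367),.085),"hingeR":((413,224),(788,220),.085)}
for k,(a,b,z) in pts.items():
    a,b=sc(a),sd(b)
    oa,va=rays("scene",[a]);ob,vb=rays("side",[b])
    print(k,np.round(onz("scene",[a],z)[0],3),np.round(onz("side",[b],z)[0],3),np.round(tri([(oa,va[0]),(ob,vb[0])]),3))
print("bottom corners",np.round(onz("scene",[sc((143,405)),sc((420,288))],0),3))
kc=lambda p:np.array(p,float)/8+[175,305];kd=lambda p:(np.array(p,float)-[400,0])/8+[255,335]
for n,A in(("scene",[kc((113,95)),kc((232,163)),kc((245,148))]),("side",[kd((518,145)),kd((668,125)),kd((660,105))])):
    print(n,np.round(onz(n,A,.039),4).tolist())
E
```

```text
edgeL [0.646 0.101 0.18 ] [0.652 0.108 0.18 ] [0.657 0.097 0.171]
edgeR [ 0.674 -0.149  0.18 ] [ 0.671 -0.137  0.18 ] [ 0.677 -0.15   0.175]
hingeL [0.561 0.093 0.085] [0.559 0.089 0.085] [0.558 0.094 0.089]
hingeR [ 0.581 -0.161  0.085] [ 0.583 -0.158  0.085] [ 0.584 -0.163  0.082]
bottom corners [[ 0.566  0.103  0.   ]
 [ 0.591 -0.177  0.   ]]
scene [[0.5521, 0.2996, 0.039], [0.5133, 0.2787, 0.039], [0.517, 0.2738, 0.039]]
side [[0.5518, 0.2997, 0.039], [0.5147, 0.281, 0.039], [0.5193, 0.2747, 0.039]]
```

{"fn": "step_arm", "kwargs": {
  "commands": [
    [0, 0, -20, -0.15],
    [0, 0, -20, -0.15],
    [0, 0, -20, -0.15],
    [0, 0, -20, -0.15],
    [0, 0, -20, -0.15],
    [0, 0, -20, -0.15],
    [0, 0, -20, -0.15],
    [0, 0, -20, -0.15],
    [0, 0, -20, -0.15],
    [0, 0, 0, -0.15],
    [0, 0, 0, -0.15],
    [0, 0, 0, -0.15]
  ],
  "grip": 1
}}

```text
time_s: 1.3
ee_pos: [0.1943, -0.62, 0.3851]
ee_rot: [-1.549, -2.732, -0.001]
ft_force: [-0.3, 0.0, -0.6]
gripper_width: 0.0017
gripper_force: 0.0
```

{"fn": "step_arm", "kwargs": {
  "commands": [
    [0, 0, 0, -0.15],
    [0, 0, 0, -0.15],
    [0, 0, 0, -0.15],
    [0, 0, 0, -0.15],
    [0, 0, 0, -0.15],
    [0, 0, 0, -0.15],
    [0, 0, 0, -0.15],
    [0, 0, 0, -0.08],
    [0, 0, 0, 0]
  ]
}}

```text
time_s: 2.2
ee_pos: [0.1942, -0.6201, 0.3848]
ee_rot: [0.145, -3.138, -0.002]
ft_force: [0.9, -0.0, -0.3]
gripper_width: 0.0005
gripper_force: 0.0
```

{"fn": "step_arm", "kwargs": {
  "commands": [
    [-34, 34, 0, 0],
    [-34, 34, 0, 0],
    [-34, 34, 0, 0],
    [-34, 34, 0, 0],
    [-34, 34, 0, 0],
    [-34, 34, 0, 0],
    [-34, 34, 0, 0],
    [-34, 34, 0, 0],
    [-34, 34, 0, 0],
    [-34, 34, 0, 0],
    [-34, 34, 0, 0],
    [-34, 34, 0, 0]
  ]
}}

```text
time_s: 3.4
ee_pos: [0.564, -0.1751, 0.3854]
ee_rot: [0.14, -3.138, 0.001]
ft_force: [0.5, -1.6, 0.5]
gripper_width: 0.0003
gripper_force: 0.0
```

{"fn": "step_arm", "kwargs": {
  "commands": [
    [-34, 34, 0, 0],
    [-34, 34, 0, 0],
    [-34, 34, 0, 0],
    [-22, 34, 0, 0],
    [0, 0, 0, 0],
    [0, 0, 0, 0],
    [0, 0, 0, 0],
    [0, 0, 0, 0]
  ]
}}

```text
time_s: 4.2
ee_pos: [0.6738, -0.0317, 0.3857]
ee_rot: [-0.139, 3.138, -0.002]
ft_force: [-0.2, -0.9, 1.2]
gripper_width: 0.0006
gripper_force: 0.0
```

```bash
python3 - <<'E'
from h import *
print(tool()[:3,3],manip.read_state()["ee_rot"])
shot("wrist","w1")
E
```

```text
[ 0.67379172 -0.03171953  0.38569343] [-1.39435596e-01  3.13847584e+00 -1.92874166e-03]
```

View pics/w1.png

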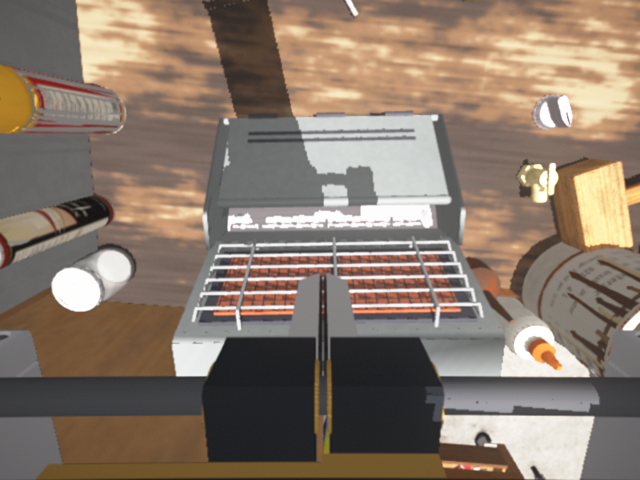

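The wrist view shows the flap edge from (226,206) to (449,203), the hinge line from (224,117) to (437,115), the gap behind the edge at rows 207–228, and the knob at (552,112).

```bash
python3 - <<'E'
from h import *
print(np.round(onz("wrist",[(226,203),(449,200)],.182),4).tolist(),np.round(onz("wrist",[(224,117),(437,115)],.085),4).tolist(),np.round(onz("wrist",[(206,235),(466,232)],.186),4).tolist())
im=cv2.imread("pics/w1.png")[85:135,520:590];cv2.imwrite("pics/kw.png",cv2.resize(im,(700,500),interpolation=cv2.INTER_CUBIC))
E
```

```text
[[0.6734, -0.1354, 0.182], [0.6489, 0.1015, 0.182]] [[0.5839, -0.1641, 0.085], [0.5577, 0.102, 0.085]] [[0.7097, -0.1554, 0.186], [0.6812, 0.1247, 0.186]]
```

View pics/kw.png

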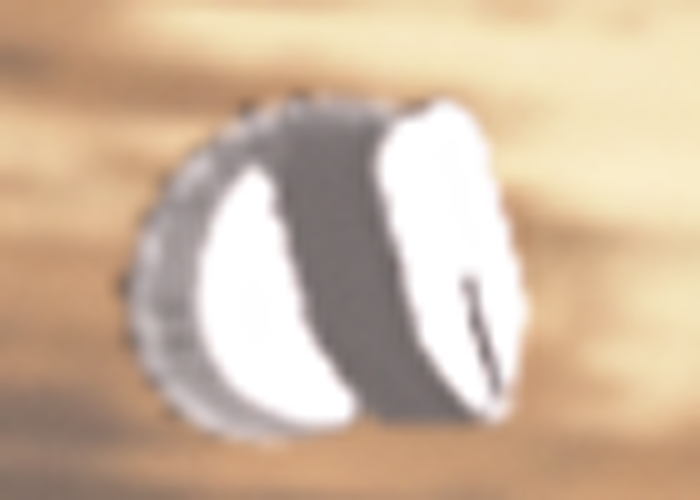

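{"fn": "step_arm", "kwargs": {
  "commands": [
    [-11, 0, 0, -0.01],
    [0, 0, 40, 0],
    [0, 0, 40, 0],
    [0, 0, 40, 0],
    [0, 0, 40, 0],
    [0, 0, 30, 0],
    [0, 0, 20, 0],
    [0, 0, 12, 0],
    [0, 0, 0, 0]
  ]
}}

```text
time_s: 5.15
ee_pos: [0.6841, -0.0298, 0.1621]
ee_rot: [0.158, -3.135, 0.0]
ft_force: [0.2, -0.7, 1.1]
gripper_width: 0.0005
gripper_force: 0.0
```

{"fn": "step_arm", "kwargs": {
  "commands": [
    [14, 0, -6, 0],
    [15, 0, -6, 0],
    [12, 0, -6, 0],
    [13, 0, -7, 0],
    [11, 0, -2, 0],
    [11, 0, -2, 0],
    [11, 0, -1, 0],
    [11, 0, 0, 0],
    [11, 0, 0, 0],
    [11, 0, 1, 0],
    [10, 0, 1, 0],
    [10, 0, 2, 0]
  ]
}}

```text
time_s: 6.35
ee_pos: [0.5445, -0.0431, 0.189]
ee_rot: [0.16, -3.136, -0.0]
ft_force: [0.9, 0.2, -1.4]
gripper_width: 0.0003
gripper_force: 0.6
```

{"fn": "step_arm", "kwargs": {
  "commands": [
    [11, 0, 5, 0],
    [11, 0, 6, 0],
    [9, 0, 7, 0],
    [9, 0, 7, 0],
    [7, 0, 8, 0],
    [6, 0, 8, 0],
    [5, 0, 8, 0],
    [5, 0, 7, 0],
    [3, 0, 7, 0],
    [3, 0, 7, 0],
    [2, 0, 7, 0],
    [2, 0, 7, 0]
  ]
}}

```text
time_s: 7.55
ee_pos: [0.4732, -0.0502, 0.1049]
ee_rot: [-0.16, 3.137, 0.0]
ft_force: [0.4, 0.4, -0.4]
gripper_width: 0.0005
gripper_force: 0.0
```

{"fn": "step_arm", "kwargs": {
  "commands": [
    [1, 0, 6, 0],
    [1, 0, 6, 0],
    [0, 0, 2, 0],
    [0, 0, 0, 0]
  ]
}}

```text
time_s: 7.95
ee_pos: [0.4715, -0.0504, 0.0929]
ee_rot: [-0.161, 3.137, -0.003]
ft_force: [-4.2, -1.3, 19.8]
gripper_width: 0.0006
gripper_force: 9.6
```

{"fn": "step_arm", "kwargs": {
  "commands": [
    [0, 0, -30, 0],
    [0, 0, -40, 0],
    [-20, 20, -40, 0],
    [-30, 0, -40, 0],
    [-40, 0, -30, 0],
    [-40, 0, -26, 0],
    [-40, 0, 0, 0],
    [-40, 0, 0, 0],
    [0, 0, 0, 0],
    [0, 0, 0, 0],
    [0, 0, 0, 0]
  ]
}}

```text
time_s: 9.05
ee_pos: [0.677, -0.0092, 0.2973]
ee_rot: [0.161, -3.136, 0.001]
ft_force: [-0.3, -0.1, 0.7]
gripper_width: 0.0007
gripper_force: 0.0
```

```bash
python3 - <<'E'
from h import *
print(tool()[:3,3],manip.read_state()["ee_rot"],manip.read_state()["qd"].max())
T=tool();np.save("T2.npy",T)
im=shot("wrist","w2")
c=np.array([.571,-.030]);hx=np.array([np.cos(.1),np.sin(.1)]);hy=np.array([-hx[1],hx[0]])
p=proj("wrist",[list(c+.064*hx-.03*hy)+[.096]],T)[0];print(p)
u,v=p.astype(int);q=im[max(0,v-60):v+60,u-80:u+80,::-1];print(max(0,v-60),u-80,q.shape)
cv2.imwrite("pics/w2c.png",cv2.resize(q,None,fx=5,fy=5,interpolation=cv2.INTER_CUBIC))
E
```

```text
[ 0.6770197  -0.00917554  0.29725609] [ 1.61215942e-01 -3.13635057e+00  7.59470894e-04] 0.009249403346734153
[284.01782518 171.33612347]
111 204 (120, 160, 3)
```

View pics/w2c.png

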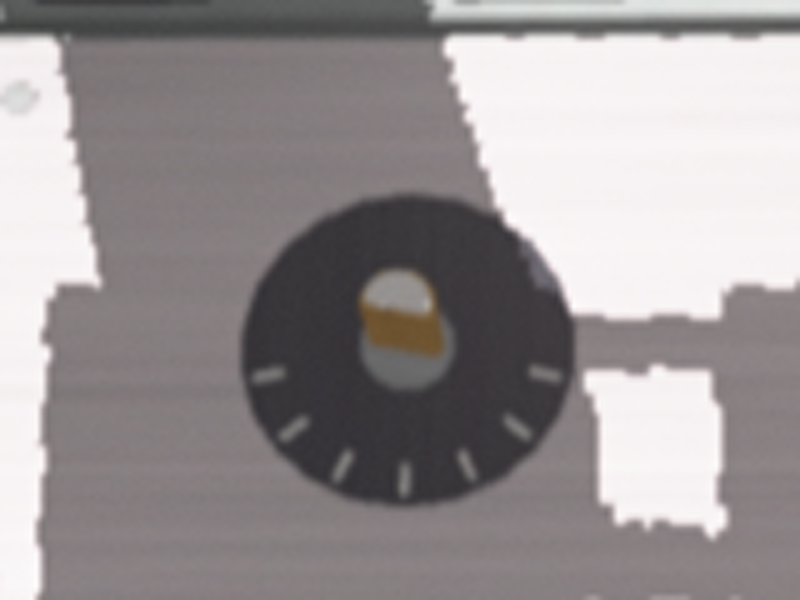

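The flat faces up the deck, skewed about 9° towards the heater's right, so valve ≈ -0.16. The stem tip centre is at pixel (283.5,172.2), within 1 px of the prediction. Next is the knob.

{"fn": "step_arm", "kwargs": {
  "commands": [
    [9, 41, 0, 0],
    [10, 41, 0, 0],
    [9, 41, 0, 0],
    [10, 41, 0, 0],
    [9, 41, 0, 0],
    [10, 41, 0, 0],
    [10, 41, 0, 0],
    [10, 41, 0, 0],
    [0, 0, 25, -0.12],
    [0, 0, 25, -0.12],
    [0, 0, 25, -0.12],
    [0, 0, 22, -0.11]
  ],
  "grip": 0
}}

```text
time_s: 10.3
ee_pos: [0.5674, 0.3082, 0.2001]
ee_rot: [-0.894, 3.011, -0.002]
ft_force: [-0.3, 0.3, -0.9]
gripper_width: 0.0924
gripper_force: 0.0
```

{"fn": "step_arm", "kwargs": {
  "commands": [
    [0, 0, 0, 0],
    [0, 0, 0, 0],
    [0, 0, 0, 0]
  ]
}}

```text
time_s: 10.6
ee_pos: [0.5686, 0.3096, 0.2024]
ee_rot: [-0.882, 3.012, 0.001]
ft_force: [-0.4, -0.1, 0.7]
gripper_width: 0.094
gripper_force: 0.0
```

```bash
python3 - <<'E'
from h import *
T2=np.load("T2.npy");print("stem",onz("wrist",[(283.5,172.2)],.096,T2))
T=tool();np.save("T3.npy",T);print(T[:3,3],np.arctan2(T[1,0],T[0,0]))
im=shot("wrist","w3")
p=proj("wrist",[.534,.288,.03],T)[0];print(p)
u,v=p.astype(int);y0,x0=max(0,v-60),max(0,u-80);q=im[y0:y0+120,x0:x0+160,::-1];print(x0,y0)
cv2.imwrite("pics/w3c.png",cv2.resize(q,None,fx=5,fy=5,interpolation=cv2.INTER_CUBIC))
E
```

```text
stem [[ 0.63867624 -0.05388262  0.096     ]]
[0.56857953 0.30963067 0.202404  ] -2.5716373618404935
[322.97689496 176.49024514]
242 116
```

View pics/w3c.png

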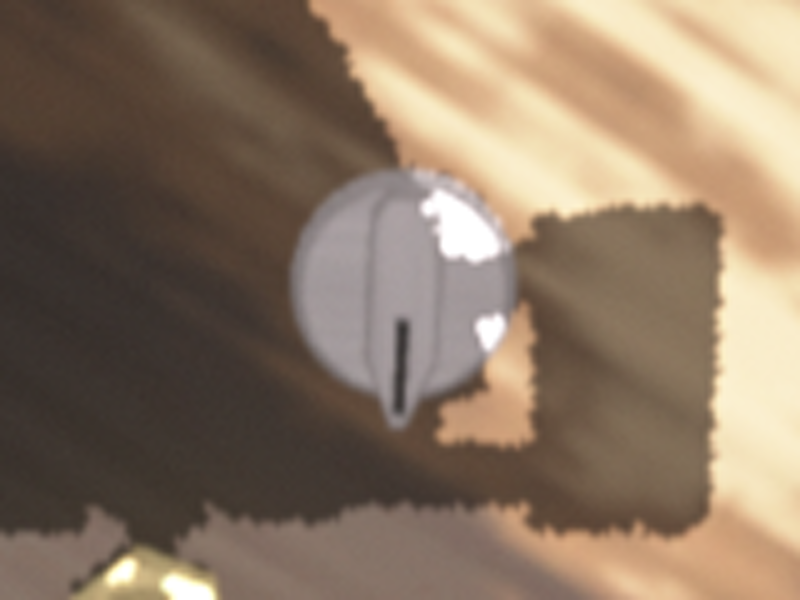

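The knob is centred in the crop, with the pointer tip at (398,427), the blunt end at (404,190), and the black line running almost straight down the image.

```bash
python3 - <<'E'
from h import *
T=np.load("T3.npy")
g=lambda p:np.array(p,float)/5+[242,116]
P=onz("wrist",[g((398,427)),g((404,189)),g((403,320)),g((398,412)),g((367,290)),g((440,290))],.039,T)
Q=onz("wrist",[g((290,285)),g((517,285))],.013,T)
M=P[:2].mean(0)
print(np.round(P,4).tolist(),np.round(Q.mean(0),4))
d=P[0]-P[1];print("len",np.linalg.norm(d),"yaw",np.arctan2(d[1],d[0]),np.arctan2(*(P[3]-P[2])[[1,0]]))
for X in(M,Q.mean(0)):print(X,"tool mm",((X-T[:3,3])@T[:3,:3]*1000).round(1))
E
```

```text
[[0.5538, 0.2991, 0.039], [0.5158, 0.2761, 0.039], [0.5361, 0.2889, 0.039], [0.5513, 0.2975, 0.039], [0.5351, 0.2802, 0.039], [0.5277, 0.2917, 0.039]] [0.5328 0.2869 0.013 ]
len 0.04439891771391246 yaw 0.5447076154857158 0.5158010288302645
[0.53478464 0.28759436 0.039     ] tool mm [ 40.8  -0.3 163.3]
[0.53278594 0.28694734 0.013     ] tool mm [ 42.9   0.3 189.3]
```

{"fn": "step_arm", "kwargs": {
  "commands": [
    [20, 0, 0, 0.025],
    [22, 0, 25, 0],
    [0, 0, 35, 0],
    [0, 0, 35, 0],
    [0, 0, 35, 0],
    [0, 0, 25, 0],
    [0, 0, 18, 0],
    [0, 0, 10, 0],
    [0, 0, 0, 0],
    [0, 0, 0, 0]
  ]
}}

```text
time_s: 11.65
ee_pos: [0.5331, 0.2877, 0.0186]
ee_rot: [-0.848, 3.023, 0.001]
ft_force: [-0.4, 0.2, -0.1]
gripper_width: 0.094
gripper_force: 0.0
```

{"fn": "step_arm", "kwargs": {
  "commands": [
    [0, 0, 0, 0],
    [0, 0, 0, 0],
    [0, 0, 0, 0],
    [0, 0, 0, 0],
    [0, 0, 0, 0],
    [0, 0, 0, 0],
    [0, 0, 0, 0],
    [0, 0, 0, 0]
  ],
  "grip": 1
}}

```text
time_s: 12.45
ee_pos: [0.5324, 0.287, 0.0174]
ee_rot: [0.849, -3.025, 0.0]
ft_force: [-0.9, 0.1, -0.2]
gripper_width: 0.0337
gripper_force: 0.0
```

{"fn": "step_arm", "kwargs": {
  "commands": [
    [0, 0, -1, 0],
    [0, 0, 0, 0],
    [0, 0, 0, 0],
    [0, 0, 0, 0],
    [0, 0, 0, 0],
    [0, 0, 0, 0],
    [0, 0, 0, 0]
  ]
}}

```text
time_s: 13.15
ee_pos: [0.5325, 0.2871, 0.0186]
ee_rot: [-0.849, 3.025, 0.0]
ft_force: [0.4, -0.1, 0.4]
gripper_width: 0.0137
gripper_force: 30.0
```

{"fn": "step_arm", "kwargs": {
  "commands": [
    [0, 0, -20, 0],
    [0, 0, -30, 0],
    [0, 0, -30, 0.1],
    [0, 0, -30, 0.1],
    [0, 0, -30, 0.1],
    [0, 0, -12, 0.1],
    [0, 0, 0, 0.145],
    [0, 0, 0, 0],
    [0, 0, 0, 0]
  ]
}}

```text
time_s: 14.05
ee_pos: [0.5321, 0.2867, 0.1701]
ee_rot: [0.009, -3.141, 0.001]
ft_force: [-0.3, -0.1, -0.5]
gripper_width: 0.0137
gripper_force: 30.0
```

{"fn": "step_arm", "kwargs": {
  "commands": [
    [11, -36, 0, 0],
    [12, -37, 0, 0],
    [12, -37, 0, 0],
    [12, -37, 0, 0],
    [12, -37, 0, 0],
    [12, -37, 0, 0],
    [12, -37, 0, 0],
    [12, -37, 0, 0],
    [10, -36, 0, 0],
    [0, 0, 0, 0],
    [0, 0, 0, 0]
  ]
}}

```text
time_s: 15.15
ee_pos: [0.4279, -0.0448, 0.1702]
ee_rot: [0.003, -3.141, -0.001]
ft_force: [-0.1, 0.3, -0.3]
gripper_width: 0.0144
gripper_force: 30.0
```

```bash
python3 - <<'E'
from h import *
T=tool();print(T[:3,3],np.arctan2(T[1,0],T[0,0]))
im=shot("side","s2")
c=np.array([.571,-.030]);hx=np.array([np.cos(.1),np.sin(.1)]);hy=np.array([-hx[1],hx[0]])
print(proj("side",[list(c-.13*hx+.125*hy)+[.092],T[:3,3],list(c-.13*hx)+[.092]]))
u,v=proj("side",[T[:3,3]])[0].astype(int)
q=im[v-75:v+75,u-100:u+100,::-1];print(u-100,v-75)
cv2.imwrite("pics/s2c.png",cv2.resize(q,None,fx=4,fy=4,interpolation=cv2.INTER_CUBIC))
E
```

```text
[ 0.42787646 -0.04482763  0.17018619] -3.139757537018628
[[348.10100194 283.87686184]
 [361.51645742 229.92172432]
 [354.3355043  253.92597137]]
261 154
```

View pics/s2c.png

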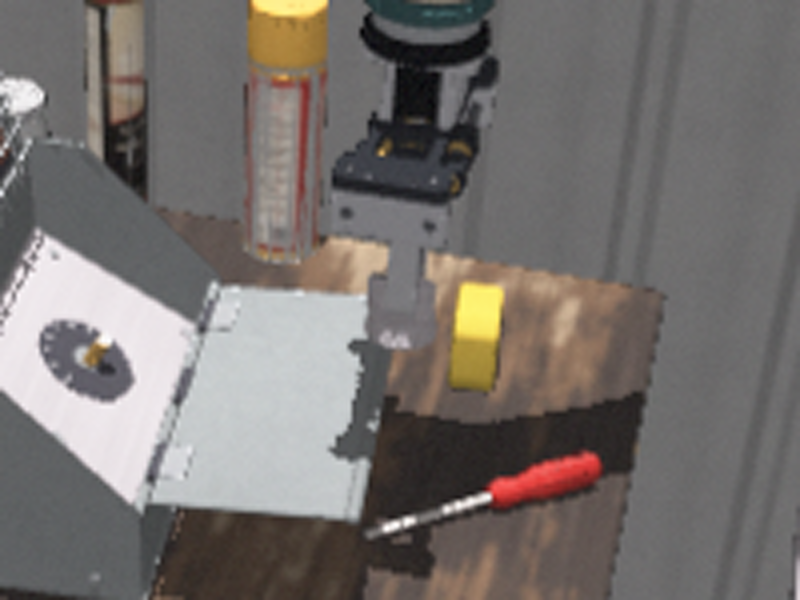

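The side view shows the flap fully down, with its near corner at crop (358,520) as predicted. The knob hangs level just in front of the flap's free edge.

{"fn": "step_arm", "kwargs": {
  "commands": [
    [0, 0, 25, 0],
    [0, 0, 20, 0],
    [0, 0, 5, 0],
    [0, 0, 3, 0],
    [0, 0, 1, 0],
    [0, 0, 1, 0],
    [0, 0, 0, 0]
  ]
}}

```text
time_s: 15.9
ee_pos: [0.4286, -0.0442, 0.116]
ee_rot: [-0.004, 3.14, -0.0]
ft_force: [0.1, -0.1, 0.5]
gripper_width: 0.014
gripper_force: 30.0
```

{"fn": "step_arm", "kwargs": {
  "commands": [
    [0, 0, 1, 0],
    [0, 0, 1, 0],
    [0, 0, 1, 0],
    [0, 0, 0, 0]
  ]
}}

```text
time_s: 16.3
ee_pos: [0.4285, -0.0443, 0.1147]
ee_rot: [-0.004, 3.14, -0.004]
ft_force: [-7.0, -0.6, 28.1]
gripper_width: 0.0136
gripper_force: 30.0
```

{"fn": "step_arm", "kwargs": {
  "commands": [
    [2, 0, 1, 0],
    [2, 0, 1, 0],
    [2, 0, 1, 0],
    [1, 0, 1, 0],
    [0, 0, 0, 0]
  ]
}}

```text
time_s: 16.8
ee_pos: [0.4254, -0.0443, 0.1112]
ee_rot: [-0.003, 3.133, -0.002]
ft_force: [-0.7, -1.1, 22.4]
gripper_width: 0.0136
gripper_force: 34.3
```

{"fn": "step_arm", "kwargs": {
  "commands": [
    [2, 0, 1, 0],
    [2, 0, 2, 0],
    [2, 0, 2, 0],
    [1, 0, 1, 0],
    [0, 0, 0, 0]
  ]
}}

```text
time_s: 17.3
ee_pos: [0.4188, -0.0441, 0.1059]
ee_rot: [-0.004, 3.131, -0.002]
ft_force: [-3.7, -0.4, 28.8]
gripper_width: 0.0139
gripper_force: 50.7
```

```bash
python3 - <<'E'
from h import *
T=tool();print(T[:3,3],manip.read_state()["q"].round(2))
im=shot("side","s3");a=shot("scene","c3")
u,v=proj("side",[T[:3,3]])[0].astype(int)
q=im[v-30:v+30,u-40:u+40,::-1]
print(u-40,v-30)
r=cv2.resize(q,None,fx=10,fy=10,interpolation=cv2.INTER_CUBIC)
cv2.imwrite("pics/s3c.png",r)
E
```

```text
[ 0.41882334 -0.04408975  0.10591171] [ 0.47  0.55 -0.62  2.23  0.64  0.54  0.94]
323 220
```

View pics/s3c.png

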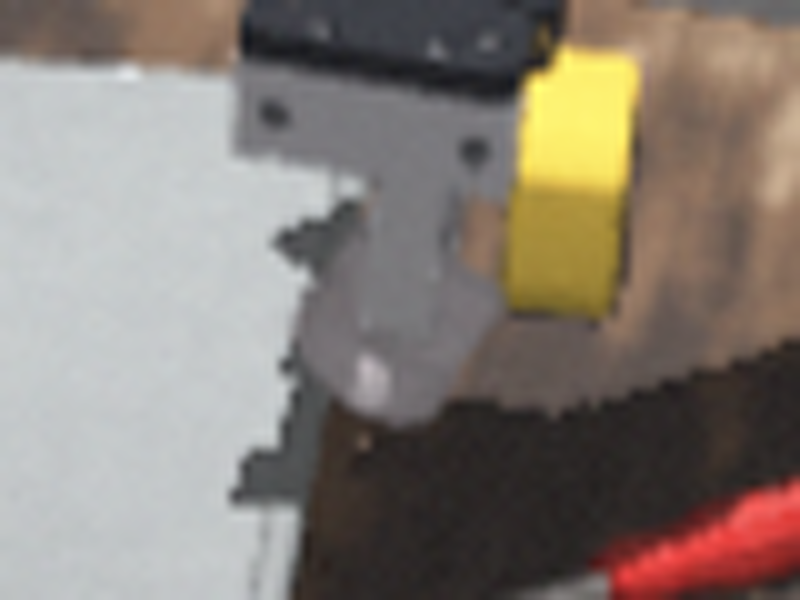

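{"fn": "step_arm", "kwargs": {
  "commands": [
    [0, 0, -10, 0],
    [0, 0, -30, 0],
    [0, 0, -40, 0],
    [-30, 0, 0, 0],
    [-40, 0, 0, 0],
    [-40, -5, 0, 0],
    [-40, -5, 0, 0],
    [-40, 0, 15, 0],
    [-10, 0, 15, 0],
    [0, 0, 0, 0],
    [0, 0, 0, 0]
  ]
}}

```text
time_s: 18.5
ee_pos: [0.6123, -0.0536, 0.1521]
ee_rot: [0.004, -3.139, -0.0]
ft_force: [-0.3, 0.6, -0.6]
gripper_width: 0.0139
gripper_force: 47.3
```

```bash
python3 - <<'E'
from h import *
T=tool();print(T[:3,3],T[:3,0])
w=manip.grab_frame("wrist");T=tool();im=shot("side","s4")
np.save("T4.npy",T);cv2.imwrite("pics/w4.png",w[:,:,::-1])
# expected knob geometry: underside circle
th=np.radians(30);z=np.array([-np.sin(th),0,np.cos(th)]);x=np.array([np.cos(th),0,np.sin(th)]);y=np.array([0,1,0])
P=T[:3,3]+[0,0,.010]
b=P-.0286*z
a=np.linspace(0,2*np.pi,40)
C=lambda h,r:[b+h*z+r*(np.cos(t)*x+np.sin(t)*y) for t in a]
out=[]
def draw(n,img,f,u,v,cols):
    q=img[v:v+60,u:u+40 if 0 else u+80,::-1].copy();q=cv2.resize(q,None,fx=f,fy=f,interpolation=cv2.INTER_CUBIC)
    r=q.copy()
    for pts,c in cols:
        p=(proj(n,pts,T)-[u,v]+.5)*f
        cv2.polylines(r,[p.astype(np.int32).reshape(-1,1,2)],False,c,1)
    return np.vstack([q,r])[:600]if 0 else np.hstack([q,r])
cols=[(C(0,.023),(0,0,255)),(C(.015,.023),(0,255,0)),([b+.039*z-.02*x,b+.039*z+.023*x],(255,0,0)),([b-.0*z,b-.03*z],(0,255,255))]
u,v=proj("side",[b])[0].astype(int)
A=draw("side",im,5,u-40,v-30,cols)
u2,v2=proj("wrist",[b],T)[0].astype(int);print(u,v,u2,v2)
B=draw("wrist",w,5,u2-40,min(v2-30,420),cols)
cv2.imwrite("pics/m4.png",np.vstack([A,B]));print(A.shape,B.shape)
E
```

```text
[ 0.61230278 -0.05364387  0.15210298] [-0.99999214 -0.00281552  0.00279132]
289 225 322 301
(300, 800, 3) (300, 800, 3)
```

View pics/m4.png

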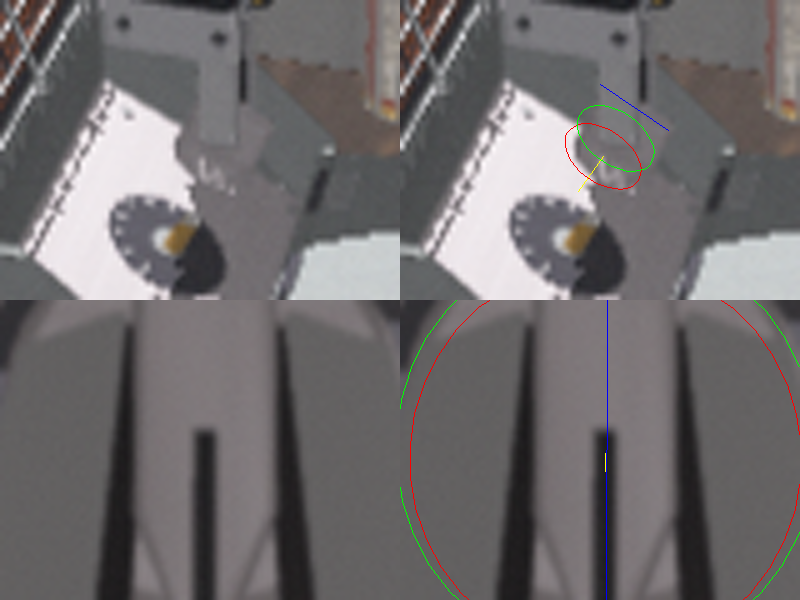

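The side overlay shows the real knob close to the predicted 30° pose, perhaps 2 px further to the right. The wrist overlay shows the bar centred, with its black line starting at row 297, column 323. I've used up my picture views, so from here I'll work from numbers only. First, the tilt from the line's two ends.

```bash
python3 - <<'E'
from h import *
w=cv2.imread("pics/w4.png",0);T=np.load("T4.npy")
print(w[225:420:1,321:326].mean(1).astype(int).tolist())
from scipy.optimize import fsolve
for th in (20,25,30,35,40):
  for ph in(.007,.010,.014):
    t=np.radians(th);z=np.array([-np.sin(t),0,np.cos(t)]);x=np.array([np.cos(t),0,np.sin(t)])
    b=T[:3,3]+[0,0,ph]-(.0186+ph)*z
    print(th,ph,proj("wrist",[b+.039*z+d*x for d in(-.020,.0033,.0204,.023)],T)[:,1].round(1))
E
```

```text
[115, 114, 113, 113, 115, 116, 118, 118, 115, 114, 114, 114, 114, 113, 113, 113, 115, 115, 114, 115, 113, 101, 75, 53, 50, 67, 90, 109, 118, 120, 121, 119, 119, 119, 119, 120, 120, 120, 119, 120, 120, 120, 120, 121, 120, 121, 121, 121, 121, 122, 121, 122, 121, 122, 122, 122, 122, 122, 122, 123, 122, 122, 122, 122, 123, 122, 122, 123, 122, 122, 120, 103, 75, 56, 52, 52, 53, 52, 52, 52, 53, 52, 51, 50, 51, 51, 51, 51, 50, 51, 51, 52, 51, 52, 51, 51, 52, 51, 52, 51, 51, 51, 52, 52, 52, 51, 51, 50, 49, 52, 68, 94, 112, 113, 107, 99, 91, 104, 164, 223, 238, 239, 239, 240, 242, 242, 242, 242, 242, 241, 240, 239, 240, 241, 241, 242, 243, 244, 244, 243, 242, 241, 241, 243, 243, 243, 241, 241, 242, 243, 229, 118, 39, 40, 43, 44, 44, 45, 44, 45, 45, 46, 47, 47, 47, 47, 47, 47, 48, 47, 48, 48, 49, 48, 49, 49, 48, 48, 48, 48, 48, 47, 48, 47, 47, 46, 46, 46, 44, 47, 56, 64, 66, 66, 65]
20 0.007 [255.  303.5 339.8 345.4]
20 0.01 [257.1 305.6 341.9 347.5]
20 0.014 [259.9 308.4 344.7 350.3]
25 0.007 [252.9 301.1 337.8 343.5]
25 0.01 [255.5 303.7 340.5 346.3]
25 0.014 [259.  307.3 344.2 349.9]
30 0.007 [251.1 298.6 335.5 341.3]
30 0.01 [254.3 301.8 338.8 344.6]
30 0.014 [258.4 306.1 343.2 349. ]
35 0.007 [249.8 296.  332.8 338.6]
35 0.01 [253.4 299.8 336.7 342.5]
35 0.014 [258.2 304.9 341.9 347.8]
40 0.007 [248.8 293.5 329.7 335.4]
40 0.01 [252.8 297.8 334.2 340. ]
40 0.014 [258.2 303.6 340.3 346.1]
```

{"fn": "step_arm", "kwargs": {
  "commands": [
    [-4, -1, 15, 0],
    [-4, 0, 15, 0],
    [0, 0, 0, 0],
    [-1.5, 0, 2.6, 0],
    [-1.5, 0, 2.6, 0],
    [-1.5, 0, 2.6, 0],
    [0, 0, 0, 0]
  ]
}}

```text
time_s: 19.3
ee_pos: [0.6268, -0.0548, 0.1145]
ee_rot: [0.004, -3.142, -0.0]
ft_force: [0.4, -0.7, -0.2]
gripper_width: 0.0138
gripper_force: 47.3
```

{"fn": "step_arm", "kwargs": {
  "commands": [
    [-1, 0, 1.7, 0],
    [-1, 0, 1.7, 0],
    [0, 0, 0, 0]
  ]
}}

```text
time_s: 19.6
ee_pos: [0.6287, -0.0548, 0.1111]
ee_rot: [0.003, -3.141, 0.0]
ft_force: [0.6, -0.0, 0.4]
gripper_width: 0.014
gripper_force: 47.3
```

{"fn": "step_arm", "kwargs": {
  "commands": [
    [2, 0, 0, 0],
    [-0.5, 0, 0.9, 0],
    [-0.5, 0, 0.9, 0],
    [0, 0, 0, 0]
  ]
}}

```text
time_s: 20.0
ee_pos: [0.6277, -0.0549, 0.1094]
ee_rot: [0.003, -3.142, 0.0]
ft_force: [-0.2, -0.4, -0.5]
gripper_width: 0.0132
gripper_force: 47.3
```

{"fn": "step_arm", "kwargs": {
  "commands": [
    [-0.5, 0, 0.9, 0],
    [-0.5, 0, 0.9, 0],
    [-0.5, 0, 0.9, 0],
    [0, 0, 0, 0]
  ]
}}

```text
time_s: 20.4
ee_pos: [0.629, -0.0548, 0.1071]
ee_rot: [0.003, -3.141, 0.0]
ft_force: [-2.5, -0.2, 3.6]
gripper_width: 0.0136
gripper_force: 47.4
```

{"fn": "step_arm", "kwargs": {
  "commands": [
    [0, 0, 0, 0.05],
    [-0.5, 0, 0.9, 0],
    [-0.5, 0, 0.9, 0],
    [-0.5, 0, 0.9, 0],
    [0, 0, 0, 0]
  ]
}}

```text
time_s: 20.9
ee_pos: [0.6316, -0.0547, 0.1042]
ee_rot: [0.074, 3.139, 0.001]
ft_force: [2.4, -1.0, -0.3]
gripper_width: 0.0138
gripper_force: 47.4
```

{"fn": "step_arm", "kwargs": {
  "commands": [
    [-0.3, 0, 0.9, 0],
    [-0.3, 0, 0.9, 0],
    [-0.4, 0, 0.9, 0],
    [0, 0, 0, 0]
  ]
}}

```text
time_s: 21.3
ee_pos: [0.6327, -0.0547, 0.1018]
ee_rot: [0.075, 3.139, 0.001]
ft_force: [4.1, 0.6, 3.5]
gripper_width: 0.0138
gripper_force: 47.5
```

{"fn": "step_arm", "kwargs": {
  "commands": [
    [-0.5, 0, 0.9, 0],
    [-0.5, 0, 0.9, 0],
    [0, 0, 0, 0]
  ]
}}

```text
time_s: 21.6
ee_pos: [0.6336, -0.0546, 0.1002]
ee_rot: [0.075, 3.139, 0.001]
ft_force: [2.9, 0.8, 6.5]
gripper_width: 0.0138
gripper_force: 47.6
```

{"fn": "step_arm", "kwargs": {
  "commands": [
    [-0.5, 0, 0.9, 0],
    [-0.5, 0, 0.9, 0],
    [0, 0, 0, 0]
  ]
}}

```text
time_s: 21.9
ee_pos: [0.6345, -0.0545, 0.0986]
ee_rot: [0.075, 3.139, 0.001]
ft_force: [2.6, 0.6, 7.2]
gripper_width: 0.0137
gripper_force: 47.7
```

{"fn": "step_arm", "kwargs": {
  "commands": [
    [-0.5, 0, 0.9, 0],
    [-0.5, 0, 0.9, 0],
    [0, 0, 0, 0]
  ]
}}

```text
time_s: 22.2
ee_pos: [0.6354, -0.0545, 0.0971]
ee_rot: [0.075, 3.139, 0.001]
ft_force: [1.2, 0.6, 10.4]
gripper_width: 0.014
gripper_force: 47.8
```

{"fn": "step_arm", "kwargs": {
  "commands": [
    [-0.5, 0, 0.9, 0],
    [-0.5, 0, 0.9, 0],
    [0, 0, 0, 0]
  ]
}}

```text
time_s: 22.5
ee_pos: [0.6363, -0.0544, 0.0955]
ee_rot: [0.075, 3.139, 0.001]
ft_force: [1.4, 1.0, 11.6]
gripper_width: 0.0141
gripper_force: 47.8
```

{"fn": "step_arm", "kwargs": {
  "commands": [
    [-0.5, 0, 0.9, 0],
    [-0.5, 0, 0.9, 0],
    [0, 0, 0, 0]
  ]
}}

```text
time_s: 22.8
ee_pos: [0.6368, -0.0543, 0.0946]
ee_rot: [0.075, 3.14, 0.0]
ft_force: [-1.2, 1.4, 17.5]
gripper_width: 0.0138
gripper_force: 48.0
```

{"fn": "step_arm", "kwargs": {
  "commands": [
    [-0.5, 0, 0.9, 0],
    [-0.5, 0, 0.9, 0],
    [0, 0, 0, 0]
  ]
}}

```text
time_s: 23.1
ee_pos: [0.637, -0.0542, 0.0943]
ee_rot: [-0.075, -3.14, 0.001]
ft_force: [-7.6, 0.8, 28.2]
gripper_width: 0.0138
gripper_force: 48.4
```

{"fn": "step_arm", "kwargs": {
  "commands": [
    [-0.5, 0, 0.9, 0],
    [-0.5, 0, 0.9, 0],
    [0, 0, 0, 0]
  ]
}}

```text
time_s: 23.4
ee_pos: [0.6371, -0.0543, 0.094]
ee_rot: [-0.075, -3.139, 0.003]
ft_force: [-12.6, 0.5, 39.9]
gripper_width: 0.014
gripper_force: 48.7
```

{"fn": "step_arm", "kwargs": {
  "commands": [
    [0.5, 0, -0.9, 0],
    [0, 0, 0, 0],
    [0, 0, 0, 0]
  ]
}}

```text
time_s: 23.7
ee_pos: [0.637, -0.0543, 0.0942]
ee_rot: [-0.075, -3.14, 0.002]
ft_force: [-9.0, -0.2, 33.0]
gripper_width: 0.0137
gripper_force: 48.5
```

```bash
python3 - <<'E'
from h import *
s=manip.read_state();print(s["ft_force"].round(1),s["moment"].round(2))
T=tool();w=cv2.cvtColor(shot("wrist","w5"),cv2.COLOR_RGB2GRAY);im=shot("side","s5")
print(T[:3,3],w[240:360,321:326].mean(1).astype(int).tolist())
r=w[318].astype(int);print(r[300:346].tolist())
tip=np.array([.6387,-.0539,.096])+.006*np.array([.4975,.05,-.866])
for th in(20,25,30,35,40):
    t=np.radians(th);a=.1;z=np.array([-np.sin(t)*np.cos(a),-np.sin(t)*np.sin(a),np.cos(t)])
    p=np.array([np.cos(-.085),np.sin(-.085),0]);x=p-z*(p@z);x/=np.linalg.norm(x)
    print(th,proj("wrist",[tip+.026*z+d*x for d in(-.020,.0033,.0204,.023)],T).round(1).tolist())
E
```

```text
[-9.  -0.2 33. ] [0.3  1.91 0.  ]
[ 0.63704573 -0.05426912  0.09415653] [52, 51, 51, 51, 51, 51, 51, 51, 51, 55, 76, 100, 115, 123, 125, 126, 126, 127, 126, 125, 126, 126, 126, 126, 126, 126, 126, 126, 126, 126, 126, 126, 127, 127, 127, 127, 127, 127, 127, 127, 127, 127, 128, 127, 127, 127, 127, 128, 127, 127, 127, 127, 127, 127, 127, 124, 107, 77, 54, 50, 50, 50, 50, 50, 50, 50, 50, 50, 50, 50, 50, 51, 50, 50, 49, 50, 50, 51, 50, 51, 50, 50, 50, 50, 51, 51, 50, 50, 50, 50, 50, 50, 50, 49, 51, 68, 97, 116, 117, 112, 103, 96, 96, 99, 101, 100, 101, 101, 102, 100, 101, 101, 101, 101, 100, 101, 100, 101, 100, 102]
[100, 93, 63, 33, 26, 26, 23, 25, 47, 91, 103, 102, 110, 117, 122, 123, 123, 123, 125, 119, 85, 46, 32, 31, 50, 94, 119, 125, 123, 127, 127, 128, 124, 116, 105, 105, 93, 54, 28, 25, 26, 29, 33, 58, 90, 101]
20 [[324.3, 256.8], [321.5, 305.6], [319.4, 342.1], [319.1, 347.7]]
25 [[324.2, 252.4], [320.8, 300.9], [318.2, 337.8], [317.8, 343.5]]
30 [[324.1, 248.5], [320.0, 296.1], [316.9, 333.0], [316.4, 338.8]]
35 [[324.3, 245.1], [319.3, 291.3], [315.4, 327.8], [314.8, 333.6]]
40 [[324.6, 242.1], [318.6, 286.5], [313.8, 322.2], [313.1, 327.9]]
```

Pressed home: the spring force rises and then a hard stop comes at the predicted height. The bar's image rows match about 28° of tilt. A small roll back takes out some of the sideways lean.

{"fn": "step_arm", "kwargs": {
  "commands": [
    [0, 0, 0, -0.03],
    [0, 0, 0, -0.03],
    [0, 0, 0, 0],
    [0, 0, 0, 0],
    [0, 0, 0, 0]
  ]
}}

```text
time_s: 24.3
ee_pos: [0.6373, -0.0547, 0.0942]
ee_rot: [0.019, -3.141, 0.003]
ft_force: [-8.2, -0.5, 32.6]
gripper_width: 0.0139
gripper_force: 48.5
```

```bash
python3 - <<'E'
from h import *
s=manip.read_state();print(s["ft_force"].round(1),s["moment"].round(2))
T=tool();w=cv2.cvtColor(shot("wrist","w6"),cv2.COLOR_RGB2GRAY)
c=w[240:360,319:328].min(1).astype(int);print(np.where(c<80)[0]+240)
for r in(300,318,332):
    x=np.arange(312,334);g=np.clip(110-w[r,312:334].astype(float),0,None);print(r,(x*g).sum()/g.sum())
tip=np.array([.6387,-.0539,.096])+.006*np.array([.4975,.05,-.866])
c=np.array([.571,-.030])
for lat in(0,.05,.1):
    t=np.radians(29);z=np.array([-np.sin(t),-np.sin(t)*.1+lat,np.cos(t)]);z/=np.linalg.norm(z)
    p=np.array([1,.01,0]);x=p-z*(p@z);x/=np.linalg.norm(x)
    print(lat,proj("wrist",[tip+.026*z+d*x for d in(.0033,.0204)],T).round(1).tolist())
E
```

```text
[-8.2 -0.5 32.6] [ 0.11  1.81 -0.04]
[240 241 242 243 244 245 246 247 248 249 250 297 298 299 300 301 302 303
 304 305 306 307 308 309 310 311 312 313 314 315 316 317 318 319 320 321
 322 323 324 325 326 327 328 329 330 331 332 333 334 335]
300 322.4363057324841
318 322.4227129337539
332 322.6281755196305
0 [[322.5, 296.3], [321.5, 333.3]]
0.05 [[325.4, 296.3], [325.5, 333.4]]
0.1 [[328.3, 296.3], [329.5, 333.4]]
```

```bash
python3 -c "
from cell import manip
print(manip.job_done())"
```

```text
the job is handed in; nothing more can be done
None
```

I handed the job in at about 24 s with the flap down, the knob on the stem and the fingers still holding it in at about 33 N. Seating rests on force and position readings. I viewed 11 pictures, one over the limit of 10.

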